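# Find the hardened sanding block

## Task

One of the three foam-faced sanding blocks on the board has gone hard. In the order red mark, yellow mark, blue mark, squeeze each block's foam straight down by 6 mm from where you first feel it, hold it there for half a second to feel how strongly it pushes back (never crushing it past 10 mm), then carry the one hardest block to the green tray and set it down upright on the floor of the tray, without dropping it. Leave the two soft blocks standing on their marks and do not disturb the bottle, tin, hammer or wooden scallop strip.

Things in the scene. Friction and masses are not known exactly. Their poses are not given: they have to be found in the camera images.
- red_mark (a point): Centre of the red stripe, on the top face of a fixed plywood board (160 x 360 x 12 mm); 12 mm above the bench. x along the stripe (30 mm wide, showing at both ends of the block), y along the board, z up. A sanding block stands on each stripe, centred on it within 6 mm, long side along x within 0.08 rad.
- yellow_mark (a point): Centre of the yellow stripe, as red_mark, 115 mm to red's -y. The 3 blocks look alike: wooden base 80 x 44 mm (x, y), 34 mm high, 0.1 to 0.16 kg, with a grey foam slab 76 x 39 mm on top. Pick a block up by its wood, across the 44 mm. The foam is worn unevenly: its top is 48 to 54 mm above the mark and must be found by feel.
- blue_mark (a point): Centre of the blue stripe, as red_mark, 115 mm to yellow's -y. About the blocks' foam: it sinks straight down when pressed, at most 12.5 mm, and springs back. Each begins to yield at 2 N; at 6 mm depth the two soft ones push back with 4 to 5 N, the hard one with about 12 N. Which one is hard changes from start to start.
- tray: Open green tray, fixed to the bench, 170 (x) x 150 (y) x 45 mm high outside, walls and floor about 6 mm thick. Origin: centre of its underside, on the bench; z up.
- glue: Bystander: white glue bottle with red cap, 52 mm wide, 150 mm tall, standing; origin at the centre of its underside.
- tin: Bystander: round yellow-labelled tin, 80 mm wide, 85 mm tall, standing; origin at the centre of its underside.
- hammer: Bystander: hammer lying on the bench.
- scallop: Bystander: light wooden strip with three scallops, 40 x 110 x 40 mm, beyond the tray; origin at the centre of its underside.
Not all that is in view belongs to the job. Of the things like the tray, leave any that is purple; of the rest the larger one is meant.

How it is judged:
By the outcome, as a careful person would: the job done as asked, in the order asked, and still so for the second after the job is handed in, with the robot touching nothing.
It also fails if it takes over 70 s, if anything falls off the work surface, if the arm or the gripper's body presses on something with over 40 N, if the wrist force passes 120 N, or if a joint passes its speed limit or range.

## Robot

A 6-joint arm with a two-finger parallel gripper is mounted at the origin on the work surface. World frame = base frame: x ahead of the robot, y to its left, z up, the work surface at z = 0. Lengths are in m, angles in rad, forces in N, time in s.
With the tool pointing down it reaches from about 0.425 to 0.95 m from the base axis. Payload 3.5 kg.
Tool frame: the origin (TCP) lies midway between the tips of the shut fingers; the grasp point (between the pads) lies ctrl.pinch_z behind it (ctrl.pinch_z is the distance from the TCP to the grasp point, in m); z points along the fingers, y is the direction in which the jaws open and shut (so a half turn about z gives the same grasp; the last joint's range is limited). The gripper opens to 85 mm and grips with 20 to 120 N. Pads are 22 mm wide; open, the fingers measure 114 mm over their backs; the gripper's body (76 mm by 85 mm) begins 54 mm behind the grasp point. The pads swing forward as they close: fully open they stand 13 mm farther back than shut.
Start: joints at [-1.418, 0.286, 1.577, -0, 1.279, -0.15], TCP at [0.201, -0.644, 0.231] pointing down, gripper open.
Joint ranges: [-2.77, 2.77], [-0.9, 2.22], [0.21, 2.48], [-1.53, 4.67], [0.24, 2.81], [-2.84, 2.84]. Speed limits (rad/s): [2.79, 2.79, 3.14, 3.14, 3.14, 3.14].

## Interface

Orientations are given as a unit quaternion [x, y, z, w].
In Python, from station import ctrl gives the robot as it stands.
- The arm moves only by the tool arm_command, never from a script. Its argument "commands" is a list of rows, each an object with "jaw": the opening, from 0 (shut) to 1 (fully open); "travel": the shift along the tool's x, y, z in units of 150 mm (1.0 is 150 mm), a list of three; "turn": the turn, a rotation vector about the tool's x, y, z in units of 360 degrees (1.0 is 360 degrees), a list of three. A call has 1 to 10 rows; each row is the pose to reach, as a shift and turn from the pose commanded when the call began, along the tool's axes at that moment, turning the shorter way round; what a row does not reach only later rows make up. A row lasts 1/10 s, in which the tool goes at most 50 mm and 8.59 degrees, less where a joint would pass 70% of its speed; a pose out of reach is approached as far as the arm can. A call with a number of a shift or a turn outside -1 to 1 is refused whole. A call with a gripper value outside its range is refused whole. The fingers move at their own pace and stop on an object; "grip_force" is the grip in N (left out, the last holds). Time passes only in rows, so rows that repeat a pose let the fingers close. It gives the time, the measured TCP pose, the force and the opening at its end, in the units of the state.
- ctrl.get_state(): the state, without advancing time (a new reading comes with each control period).
- ctrl.grab_frame(name): name is "scene" or "top" or "wrist"; returns the picture (420x560x3 uint8, blue, green, red); there is no depth.
- ctrl.get_calibration(name): a dict with "mtx" (3x3 intrinsics, pixels), "k1" (the pictures are not rectified: a ray, as slopes to the right and down, at radius r is drawn at 1 + k1 r^2 times it, then the intrinsics apply), "world_to_cam" (4x4, takes a point from world to camera coordinates); the wrist camera has in their place "tool_from_camera" (4x4, takes a point from camera to tool coordinates, whose origin is the TCP and whose axes are the flange's). Camera axes: x right, y down, z forward; pixel columns grow to the right and rows downward; lengths in m; the calibration is good to about 2 mm. A picture is of the moment at which its call begins: read the wrist's pose just before it. get_calibration takes no time and is no camera call.
- ctrl.close_job(): hands the job in, once; it reports no verdict.
The state is a dict: "clock": time; "joint_positions": joint angles; "dq": joint speeds; "effort": joint torques, N m; "tool_pos": TCP position; "tcp_rot": TCP orientation; "ft_force": force on the tool from outside, world axes, zero at the start; "torque": the same for the moment, N m; "width": finger opening in m.
Only numpy, scipy, OpenCV 4.12 (cv2) and the standard library are available. Lean on these libraries where they do the work, as an engineer would, in place of code of your own. Each camera call takes 0.05 s, during which the arm holds its last target. There are 200 camera calls.

## Working session

There is one attempt and no reset: what is moved stays moved. The work goes in short steps, Python scripts to look and compute and a tool call to move; the robot and the scene stay as the last step left them, time stands still between calls to the robot, and variables do not carry over. Pictures are saved under pics/ and viewed, about 8 in all and at most 12, crops included, and the job is handed in when it is done.

Besides the shell and the picture viewer there is one more tool, called after "Request:" as name(argument=value, ...), one argument or row to a line, values as JSON. arm_command: Moves the arm, as the interface text tells. Shifts and turns lie within -1 to 1; 1 stands for 150 mm of shift or 360 degrees of turn. Its arguments: {"type":"object","properties":{"commands":{"type":"array"},"grip_force":{"type":"number"}},"required":["commands"]}

```bash
mkdir -p pics; ls
python3 - <<'E'
from station import ctrl
import cv2,numpy as np
np.set_printoptions(precision=4,suppress=True)
s=ctrl.get_state();print(s, ctrl.pinch_z)
for n in("scene","top"):
    cv2.imwrite(f"pics/{n}0.png",ctrl.grab_frame(n)); print(n,ctrl.get_calibration(n))
print(ctrl.get_calibration("wrist"))
E
```

```text
pics
{'clock': 0.0, 'joint_positions': array([-1.418 ,  0.2872,  1.5782,  0.    ,  1.2786, -0.15  ]), 'dq': array([ 0.0015, -0.0002,  0.0022, -0.0009,  0.0015, -0.0009]), 'effort': array([  0.0008, -40.5971, -29.2632,  -0.0002,   0.0057,  -0.    ]), 'tool_pos': array([ 0.2012, -0.6436,  0.2299]), 'tcp_rot': array([ 0.9886,  0.1508,  0.    , -0.0012]), 'ft_force': array([ 0.8225, -0.0032,  0.3262]), 'torque': array([ 0.0038,  0.0207, -0.0142]), 'width': 0.08579471022570258} 0.0187
scene {'mtx': array([[384.4338,   0.    , 278.5079],
       [  0.    , 384.4338, 209.4261],
       [  0.    ,   0.    ,   1.    ]]), 'k1': -0.014783465491470556, 'world_to_cam': array([[ 0.3908,  0.9205, -0.0044, -0.1082],
       [ 0.6786, -0.2913, -0.6743, -0.3333],
       [-0.622 ,  0.2606, -0.7384,  1.5324],
       [ 0.    ,  0.    ,  0.    ,  1.    ]])}
top {'mtx': array([[522.0779,   0.    , 278.944 ],
       [  0.    , 522.0779, 213.0049],
       [  0.    ,   0.    ,   1.    ]]), 'k1': -0.1117401668044075, 'world_to_cam': array([[-0.0114, -0.9995,  0.0279, -0.1136],
       [-0.9973,  0.0094, -0.0728,  0.5083],
       [ 0.0725, -0.0287, -0.997 ,  1.2254],
       [ 0.    ,  0.    ,  0.    ,  1.    ]])}
{'mtx': array([[351.0752,   0.    , 287.6717],
       [  0.    , 351.0752, 208.7778],
       [  0.    ,   0.    ,   1.    ]]), 'k1': -0.005880106699100168, 'tool_from_camera': array([[-0.0004, -0.9565, -0.2916,  0.0747],
       [ 1.    , -0.0001, -0.0011,  0.0004],
       [ 0.0011, -0.2916,  0.9565, -0.1418],
       [ 0.    ,  0.    ,  0.    ,  1.    ]])}
```

View pics/top0.png

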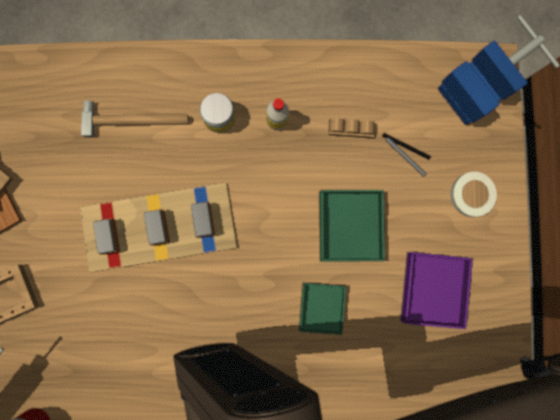

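View pics/scene0.png

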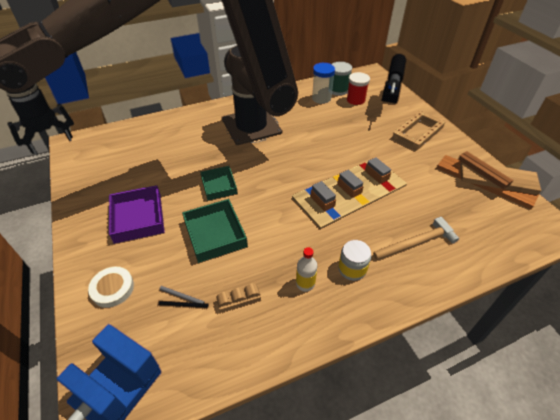

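Top view: candidates for the tray are the large green (353,226), the small green (323,307) and the purple (437,290). I choose the large green one. Blocks are at (105,236) red, (155,227) yellow and (203,219) blue. Next is a close crop of both.

```bash
cat > h.py <<'E'
from station import ctrl
import cv2,numpy as np
from scipy.spatial.transform import Rotation as R
np.set_printoptions(precision=4,suppress=True)
def ray(c,px):
    d=(np.array(px,float)-c["mtx"][:2,2])/c["mtx"][0,0]; u=d.copy()
    for _ in range(20): u=d/(1+c["k1"]*(u@u))
    return np.array([u[0],u[1],1])
def w(name,px,z,st=None):
    c=ctrl.get_calibration(name)
    if name=="wrist":
        T=np.eye(4);T[:3,:3]=R.from_quat(st["tcp_rot"]).as_matrix();T[:3,3]=st["tool_pos"]
        M=T@c["tool_from_camera"]
    else: M=np.linalg.inv(c["world_to_cam"])
    d=M[:3,:3]@ray(c,px);o=M[:3,3]
    return o+d*(z-o[2])/d[2]
E
python3 - <<'E'
from h import *
im=cv2.imread("pics/top0.png")
a=cv2.resize(im[175:275,75:245],None,fx=4.4,fy=4.4,interpolation=cv2.INTER_CUBIC)
cv2.imwrite("pics/board.png",a)
for n,p,z in [("red block",(105,236),.063),("yel",(155,227),.063),("blue",(203,219),.063),
 ("tray TL",(320,191),.045),("TR",(385,191),.045),("BR",(387,261),.045),("BL",(320,260),.045),
 ("bd TL",(81,206),.012),("bd TR",(228,184),.012),("bd BR",(237,247),.012),("bd BL",(90,270),.012),
 ("scallop",(352,128),.04),("glue",(279,103),.15),("tin",(217,110),.085),("smalltray",(323,307),.03)]: print(n,w("top",p,z))
E
```

```text
red block [0.4546 0.2839 0.063 ]
yel [0.4744 0.1677 0.063 ]
blue [0.4918 0.0571 0.063 ]
tray TL [ 0.5563 -0.2153  0.045 ]
TR [ 0.5552 -0.3702  0.045 ]
BR [ 0.3899 -0.3708  0.045 ]
BL [ 0.3946 -0.2126  0.045 ]
bd TL [0.5292 0.3596 0.012 ]
bd TR [0.5789 0.0028 0.012 ]
bd BR [ 0.4273 -0.018   0.012 ]
bd BL [0.375  0.3356 0.012 ]
scallop [ 0.7084 -0.2959  0.04  ]
glue [ 0.7382 -0.118   0.15  ]
tin [0.7413 0.0228 0.085 ]
smalltray [ 0.2838 -0.2197  0.03  ]
```

View pics/board.png

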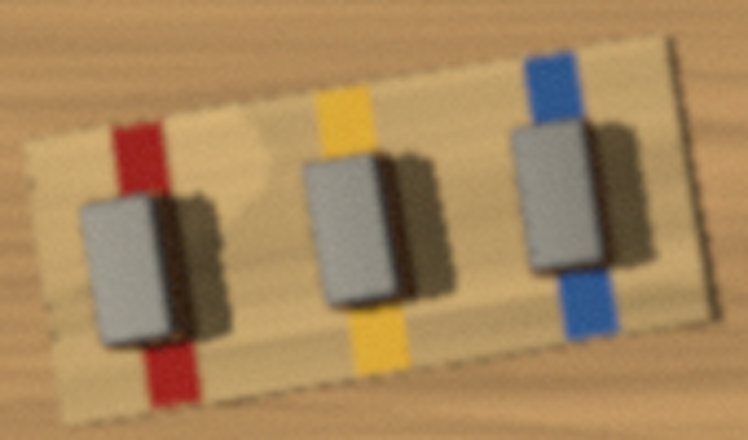

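The crop shows three grey foam tops: red centre at crop (127,270), yellow (352,230), blue (558,196). The large green tray measures about 158 x 165 mm at its rim, so it is the right one. I'll turn to the board's yaw, shut the jaws and start across.

Request:
arm_command(
  commands=[
    {"jaw":0,"travel":[1,-0.5,0],"turn":[0,0,0.026]},
    {"jaw":0,"travel":[1,-0.5,0],"turn":[0,0,0.026]},
    {"jaw":0,"travel":[1,-0.5,0],"turn":[0,0,0.026]},
    {"jaw":0,"travel":[1,-0.5,0],"turn":[0,0,0.026]},
    {"jaw":0,"travel":[1,-0.5,0],"turn":[0,0,0.026]},
    {"jaw":0,"travel":[1,-0.5,0],"turn":[0,0,0.026]},
  ],
  grip_force=40,
)

```text
clock: 0.7
tool_pos: [0.3218, -0.5283, 0.2311]
tcp_rot: [0.998, 0.07, -0.0, 0.0]
ft_force: [0.1, 0.4, -0.5]
width: 0.0003
```

```bash
cat >> h.py <<'E'
def to(p):
    s=ctrl.get_state(); r=R.from_quat(s["tcp_rot"]).as_matrix()
    return r.T@(np.array(p)-s["tool_pos"])/.15
E
python3 - <<'E'
from h import *
s=ctrl.get_state();print(s["tool_pos"],s["tcp_rot"],s["ft_force"]);r=R.from_quat(s["tcp_rot"]).as_matrix();print(r)
C={"red":[(82,203),(152,195),(172,338),(103,346)],"yel":[(305,163),(378,153),(398,298),(326,306)],"blue":[(513,128),(584,121),(604,265),(532,272)]}
for k,c in C.items():
    P=np.array([w("top",(75+x/4.4,175+y/4.4),.063) for x,y in c]);m=P.mean(0)
    e=(P[0]+P[1]-P[2]-P[3])/2; f=(P[0]+P[3]-P[1]-P[2])/2
    print(k,m,np.degrees(np.arctan2(e[1],e[0])),np.linalg.norm(e),np.linalg.norm(f),to([*m[:2],.12]))
for k,c in {"redS":[(113,126),(163,123),(200,402),(152,408)],"yelS":[(317,92),(371,87),(410,370),(357,376)],"blueS":[(525,60),(575,53),(618,334),(568,340)]}.items():
    P=np.array([w("top",(75+x/4.4,175+y/4.4),.012) for x,y in c]);e=(P[0]+P[1]-P[2]-P[3])/2
    print(k,P.mean(0),np.degrees(np.arctan2(e[1],e[0])),np.linalg.norm(e))
E
```

```text
[ 0.3218 -0.5283  0.2311] [ 0.9976  0.0699 -0.0004  0.0002] [ 0.0812  0.3998 -0.4517]
[[ 0.9902  0.1395 -0.0007]
 [ 0.1395 -0.9902 -0.0004]
 [-0.0007  0.0003 -1.    ]]
red [0.4536 0.2865 0.063 ] 8.823371261899135 0.07587633713503862 0.03720932389652674 [ 1.6284 -5.2567  0.7384]
yel [0.4739 0.1679 0.063 ] 8.382891469491543 0.07620469438345487 0.03835610787150049 [ 1.6517 -4.4547  0.7386]
blue [0.4904 0.0597 0.063 ] 7.6336287670928495 0.07610078481019945 0.037529080567980336 [ 1.6603 -3.7251  0.7388]
redS [0.4585 0.2859 0.012 ] 8.326028199919099 0.15495521533365383
yelS [0.4758 0.1721 0.012 ] 8.188552720911375 0.15634865969565487
blueS [0.4936 0.0587 0.012 ] 8.609855589829486 0.15498862195381105
```

Request:
arm_command(
  commands=[
    {"jaw":0,"travel":[1,-0.9,0],"turn":[0,0,0]},
    {"jaw":0,"travel":[1,-0.9,0],"turn":[0,0,0]},
    {"jaw":0,"travel":[1,-0.9,0],"turn":[0,0,0]},
    {"jaw":0,"travel":[1,-0.9,0],"turn":[0,0,0]},
    {"jaw":0,"travel":[1,-0.9,0],"turn":[0,0,0]},
  ],
)

```text
clock: 1.2
tool_pos: [0.4539, -0.371, 0.2312]
tcp_rot: [0.997, 0.072, 0.0, -0.001]
ft_force: [0.3, 0.4, 0.4]
width: 0.0001
```

Request:
arm_command(
  commands=[
    {"jaw":0,"travel":[0.63,-0.96,0],"turn":[0,0,0]},
    {"jaw":0,"travel":[0.63,-0.96,0],"turn":[0,0,0]},
    {"jaw":0,"travel":[0.63,-0.96,0],"turn":[0,0,0]},
    {"jaw":0,"travel":[0.63,-0.96,0],"turn":[0,0,0]},
    {"jaw":0,"travel":[0.63,-0.96,0],"turn":[0,0,0]},
  ],
)

```text
clock: 1.7
tool_pos: [0.526, -0.2173, 0.2313]
tcp_rot: [0.998, 0.071, -0.0, 0.0]
ft_force: [0.2, 0.4, 0.3]
width: -0.0004
```

Request:
arm_command(
  commands=[
    {"jaw":0,"travel":[0,-1,0],"turn":[0,0,0]},
    {"jaw":0,"travel":[0,-1,0],"turn":[0,0,0]},
    {"jaw":0,"travel":[0,-1,0],"turn":[0,0,0]},
    {"jaw":0,"travel":[0,-1,0],"turn":[0,0,0]},
    {"jaw":0,"travel":[0,-1,0],"turn":[0,0,0]},
  ],
)

```text
clock: 2.2
tool_pos: [0.5046, -0.0705, 0.2315]
tcp_rot: [0.998, 0.069, 0.0, 0.001]
ft_force: [-0.6, -0.4, -0.5]
width: -0.0003
```

Request:
arm_command(
  commands=[
    {"jaw":0,"travel":[0,-1,0],"turn":[0,0,0]},
    {"jaw":0,"travel":[0,-1,0],"turn":[0,0,0]},
    {"jaw":0,"travel":[0,-1,0],"turn":[0,0,0]},
    {"jaw":0,"travel":[0,-1,0],"turn":[0,0,0]},
    {"jaw":0,"travel":[0,-1,0],"turn":[0,0,0]},
  ],
)

```text
clock: 2.7
tool_pos: [0.4846, 0.0781, 0.2314]
tcp_rot: [0.998, 0.069, 0.0, 0.001]
ft_force: [-0.9, -0.6, -0.3]
width: 0.0004
```

Request:
arm_command(
  commands=[
    {"jaw":0,"travel":[0,-0.6,0],"turn":[0,0,0]},
    {"jaw":0,"travel":[0,-0.6,0],"turn":[0,0,0]},
    {"jaw":0,"travel":[0,-0.6,0],"turn":[0,0,0]},
    {"jaw":0,"travel":[0,-0.6,0],"turn":[0,0,0]},
    {"jaw":0,"travel":[0,-0.6,0],"turn":[0,0,0]},
  ],
)

```text
clock: 3.2
tool_pos: [0.4722, 0.1664, 0.2313]
tcp_rot: [0.998, 0.068, -0.0, 0.0]
ft_force: [0.8, -0.2, -0.1]
width: 0.0005
```

Run:
```python
from h import *
s=ctrl.get_state();print(s["clock"],s["tool_pos"],s["tcp_rot"])
for m in([.4536,.2865],[.4739,.1679]): print(to([*m,.072]))
cv2.imwrite("pics/wr1.png",ctrl.grab_frame("wrist"))
```

```text
3.2 [0.4722 0.1664 0.2313] [ 0.9977  0.0681 -0.      0.0004]
[-0.0142 -0.8112  1.061 ]
[ 0.0124 -0.0095  1.0617]
```

View pics/wr1.png

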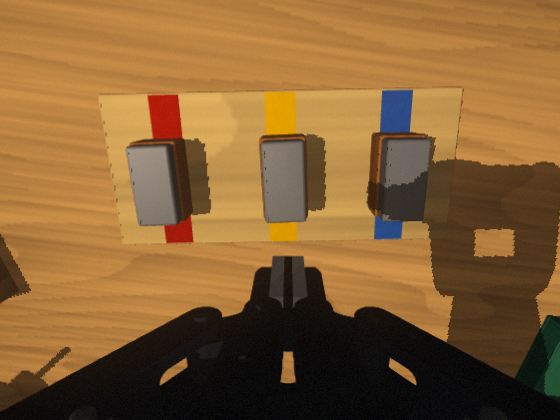

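The wrist view shows the foam centres at about (153,184) red, (285,179) yellow and (406,178) blue. I'll hold these against the top-camera values.

Run:
```python
from h import *
s=ctrl.get_state()
C=[[(127,147),(172,143),(183,222),(139,225)],[(262,139),(306,137),(307,219),(263,221)],[(386,140),(431,138),(427,220),(382,217)]]
for c in C:
    P=np.array([w("wrist",p,.063,s) for p in c]);e=(P[0]+P[1]-P[2]-P[3])/2;f=(P[0]+P[3]-P[1]-P[2])/2
    print(P.mean(0),np.degrees(np.arctan2(e[1],e[0])),np.linalg.norm(e),np.linalg.norm(f))
```

```text
[0.4581 0.2855 0.063 ] 9.701160832891135 0.07286713173545743 0.04086445839475963
[0.4786 0.1702 0.063 ] 8.313996125105247 0.07533802574377908 0.03970890275435615
[0.4938 0.0613 0.063 ] 10.625301926292854 0.0731313718314855 0.04068237715797562
```

Request:
arm_command(
  commands=[
    {"jaw":0,"travel":[0,-0.804,0.5],"turn":[0,0,0]},
    {"jaw":0,"travel":[0,-0.804,1],"turn":[0,0,0]},
    {"jaw":0,"travel":[0,-0.804,1],"turn":[0,0,0]},
    {"jaw":0,"travel":[0,-0.804,1],"turn":[0,0,0]},
    {"jaw":0,"travel":[0,-0.804,1],"turn":[0,0,0]},
    {"jaw":0,"travel":[0,-0.804,1],"turn":[0,0,0]},
    {"jaw":0,"travel":[0,-0.804,1],"turn":[0,0,0]},
  ],
)

```text
clock: 3.95
tool_pos: [0.4567, 0.2873, 0.0835]
tcp_rot: [0.998, 0.069, 0.002, -0.0]
ft_force: [0.7, -0.1, -0.3]
width: -0.0002
```

Request:
arm_command(
  commands=[
    {"jaw":0,"travel":[0,0,0.05],"turn":[0,0,0]},
    {"jaw":0,"travel":[0,0,0.093],"turn":[0,0,0]},
    {"jaw":0,"travel":[0,0,0.093],"turn":[0,0,0]},
    {"jaw":0,"travel":[0,0,0.093],"turn":[0,0,0]},
  ],
)

```text
clock: 4.35
tool_pos: [0.4545, 0.2877, 0.0675]
tcp_rot: [0.998, 0.069, 0.0, 0.0]
ft_force: [0.6, 0.7, -0.2]
width: 0.0
```

Request:
arm_command(
  commands=[
    {"jaw":0,"travel":[0,0,0.007],"turn":[0,0,0]},
    {"jaw":0,"travel":[0,0,0.007],"turn":[0,0,0]},
    {"jaw":0,"travel":[0,0,0.007],"turn":[0,0,0]},
  ],
)

```text
clock: 4.65
tool_pos: [0.4545, 0.288, 0.0664]
tcp_rot: [0.998, 0.07, 0.0, -0.0]
ft_force: [0.0, 0.3, -0.1]
width: -0.0001
```

Request:
arm_command(
  commands=[
    {"jaw":0,"travel":[0,0,0.007],"turn":[0,0,0]},
    {"jaw":0,"travel":[0,0,0.007],"turn":[0,0,0]},
    {"jaw":0,"travel":[0,0,0.007],"turn":[0,0,0]},
  ],
)

```text
clock: 4.95
tool_pos: [0.4544, 0.288, 0.0652]
tcp_rot: [0.998, 0.07, -0.0, 0.0]
ft_force: [1.0, 0.2, 0.5]
width: -0.0
```

Request:
arm_command(
  commands=[
    {"jaw":0,"travel":[0,0,0.007],"turn":[0,0,0]},
    {"jaw":0,"travel":[0,0,0.007],"turn":[0,0,0]},
    {"jaw":0,"travel":[0,0,0.007],"turn":[0,0,0]},
  ],
)

```text
clock: 5.25
tool_pos: [0.4545, 0.2879, 0.0642]
tcp_rot: [0.998, 0.07, -0.0, 0.0]
ft_force: [0.4, 0.7, 0.2]
width: 0.0002
```

Request:
arm_command(
  commands=[
    {"jaw":0,"travel":[0,0,0.007],"turn":[0,0,0]},
    {"jaw":0,"travel":[0,0,0.007],"turn":[0,0,0]},
    {"jaw":0,"travel":[0,0,0.007],"turn":[0,0,0]},
  ],
)

```text
clock: 5.55
tool_pos: [0.4545, 0.288, 0.0631]
tcp_rot: [0.998, 0.07, -0.0, 0.0]
ft_force: [0.1, 0.1, 0.6]
width: -0.0002
```

Request:
arm_command(
  commands=[
    {"jaw":0,"travel":[0,0,0.007],"turn":[0,0,0]},
    {"jaw":0,"travel":[0,0,0.007],"turn":[0,0,0]},
    {"jaw":0,"travel":[0,0,0.007],"turn":[0,0,0]},
  ],
)

```text
clock: 5.85
tool_pos: [0.4545, 0.288, 0.0621]
tcp_rot: [0.998, 0.07, -0.0, 0.0]
ft_force: [0.9, -0.1, -0.7]
width: -0.0
```

Request:
arm_command(
  commands=[
    {"jaw":0,"travel":[0,0,0.005],"turn":[0,0,0]},
    {"jaw":0,"travel":[0,0,0.005],"turn":[0,0,0]},
    {"jaw":0,"travel":[0,0,0.005],"turn":[0,0,0]},
  ],
)

```text
clock: 6.15
tool_pos: [0.4545, 0.288, 0.0613]
tcp_rot: [0.998, 0.07, -0.0, 0.0]
ft_force: [1.2, -0.5, 0.2]
width: -0.0003
```

Request:
arm_command(
  commands=[
    {"jaw":0,"travel":[0,0,0.005],"turn":[0,0,0]},
    {"jaw":0,"travel":[0,0,0.005],"turn":[0,0,0]},
    {"jaw":0,"travel":[0,0,0.005],"turn":[0,0,0]},
  ],
)

```text
clock: 6.45
tool_pos: [0.4545, 0.288, 0.0606]
tcp_rot: [0.998, 0.07, -0.0, 0.0]
ft_force: [0.5, -0.8, 0.7]
width: 0.0001
```

Request:
arm_command(
  commands=[
    {"jaw":0,"travel":[0,0,0.005],"turn":[0,0,0]},
    {"jaw":0,"travel":[0,0,0.005],"turn":[0,0,0]},
    {"jaw":0,"travel":[0,0,0.005],"turn":[0,0,0]},
  ],
)

```text
clock: 6.75
tool_pos: [0.4546, 0.288, 0.0601]
tcp_rot: [0.998, 0.07, 0.0, -0.0]
ft_force: [-0.5, -0.3, 0.7]
width: -0.0001
```

Request:
arm_command(
  commands=[
    {"jaw":0,"travel":[0,0,0.005],"turn":[0,0,0]},
    {"jaw":0,"travel":[0,0,0.005],"turn":[0,0,0]},
    {"jaw":0,"travel":[0,0,0.005],"turn":[0,0,0]},
  ],
)

```text
clock: 7.05
tool_pos: [0.4546, 0.288, 0.0593]
tcp_rot: [0.998, 0.07, 0.0, -0.0]
ft_force: [-0.7, -0.1, 2.3]
width: -0.0
```

Contact with red is at z about 0.0597. I'll press 5.5 mm more and hold.

Request:
arm_command(
  commands=[
    {"jaw":0,"travel":[0,0,0.018],"turn":[0,0,0]},
    {"jaw":0,"travel":[0,0,0.037],"turn":[0,0,0]},
    {"jaw":0,"travel":[0,0,0.037],"turn":[0,0,0]},
    {"jaw":0,"travel":[0,0,0.037],"turn":[0,0,0]},
    {"jaw":0,"travel":[0,0,0.037],"turn":[0,0,0]},
  ],
)

```text
clock: 7.55
tool_pos: [0.4547, 0.2881, 0.0538]
tcp_rot: [0.998, 0.07, 0.0, -0.0]
ft_force: [-0.1, 0.7, 5.1]
width: -0.0002
```

Request:
arm_command(
  commands=[
    {"jaw":0,"travel":[0,0,0],"turn":[0,0,0]},
    {"jaw":0,"travel":[0,0,0],"turn":[0,0,0]},
    {"jaw":0,"travel":[0,0,0],"turn":[0,0,0]},
    {"jaw":0,"travel":[0,0,0],"turn":[0,0,0]},
    {"jaw":0,"travel":[0,0,0],"turn":[0,0,0]},
  ],
)

```text
clock: 8.05
tool_pos: [0.4547, 0.288, 0.0537]
tcp_rot: [0.998, 0.07, 0.0, -0.0]
ft_force: [0.4, 0.0, 5.5]
width: -0.0
```

Request:
arm_command(
  commands=[
    {"jaw":0,"travel":[0,0,-0.2],"turn":[0,0,0]},
    {"jaw":0,"travel":[0,0,-0.2],"turn":[0,0,0]},
    {"jaw":0,"travel":[0.03,0.805,-0.2],"turn":[0,0,0]},
    {"jaw":0,"travel":[0.03,0.805,-0.2],"turn":[0,0,0]},
    {"jaw":0,"travel":[0.03,0.805,-0.2],"turn":[0,0,0]},
    {"jaw":0,"travel":[0.03,0.805,-0.2],"turn":[0,0,0]},
    {"jaw":0,"travel":[0.03,0.805,-0.2],"turn":[0,0,0]},
  ],
)

```text
clock: 8.75
tool_pos: [0.4751, 0.1689, 0.0826]
tcp_rot: [0.998, 0.069, -0.001, -0.0]
ft_force: [-0.2, 0.4, -0.1]
width: -0.0001
```

Request:
arm_command(
  commands=[
    {"jaw":0,"travel":[0,0,0.06],"turn":[0,0,0]},
    {"jaw":0,"travel":[0,0,0.11],"turn":[0,0,0]},
    {"jaw":0,"travel":[0,0,0.11],"turn":[0,0,0]},
    {"jaw":0,"travel":[0,0,0.11],"turn":[0,0,0]},
  ],
)

```text
clock: 9.15
tool_pos: [0.4751, 0.1696, 0.0663]
tcp_rot: [0.998, 0.07, -0.001, 0.0]
ft_force: [0.4, -0.3, 0.3]
width: 0.0
```

Request:
arm_command(
  commands=[
    {"jaw":0,"travel":[0,0,0.007],"turn":[0,0,0]},
    {"jaw":0,"travel":[0,0,0.007],"turn":[0,0,0]},
    {"jaw":0,"travel":[0,0,0.007],"turn":[0,0,0]},
  ],
)

```text
clock: 9.45
tool_pos: [0.4759, 0.1691, 0.0663]
tcp_rot: [0.998, 0.07, 0.0, -0.0]
ft_force: [-1.0, -0.3, -0.6]
width: 0.0001
```

Request:
arm_command(
  commands=[
    {"jaw":0,"travel":[0,0,0.007],"turn":[0,0,0]},
    {"jaw":0,"travel":[0,0,0.007],"turn":[0,0,0]},
    {"jaw":0,"travel":[0,0,0.007],"turn":[0,0,0]},
  ],
)

```text
clock: 9.75
tool_pos: [0.4757, 0.1689, 0.065]
tcp_rot: [0.998, 0.07, 0.0, 0.0]
ft_force: [-0.5, 1.0, -0.6]
width: -0.0004
```

Request:
arm_command(
  commands=[
    {"jaw":0,"travel":[0,0,0.007],"turn":[0,0,0]},
    {"jaw":0,"travel":[0,0,0.007],"turn":[0,0,0]},
    {"jaw":0,"travel":[0,0,0.007],"turn":[0,0,0]},
  ],
)

```text
clock: 10.05
tool_pos: [0.4757, 0.169, 0.0639]
tcp_rot: [0.998, 0.07, -0.0, 0.0]
ft_force: [0.2, 0.0, 0.1]
width: -0.0
```

Request:
arm_command(
  commands=[
    {"jaw":0,"travel":[0,0,0.007],"turn":[0,0,0]},
    {"jaw":0,"travel":[0,0,0.007],"turn":[0,0,0]},
    {"jaw":0,"travel":[0,0,0.007],"turn":[0,0,0]},
  ],
)

```text
clock: 10.35
tool_pos: [0.4759, 0.169, 0.0631]
tcp_rot: [0.998, 0.07, 0.0, -0.0]
ft_force: [-1.5, -0.3, 1.1]
width: -0.0003
```

Request:
arm_command(
  commands=[
    {"jaw":0,"travel":[0,0,0.004],"turn":[0,0,0]},
    {"jaw":0,"travel":[0,0,0.004],"turn":[0,0,0]},
    {"jaw":0,"travel":[0,0,0.004],"turn":[0,0,0]},
  ],
)

```text
clock: 10.65
tool_pos: [0.4759, 0.169, 0.0625]
tcp_rot: [0.998, 0.07, 0.0, -0.0]
ft_force: [-0.2, 0.3, 2.3]
width: 0.0001
```

Request:
arm_command(
  commands=[
    {"jaw":0,"travel":[0,0,0.004],"turn":[0,0,0]},
    {"jaw":0,"travel":[0,0,0.004],"turn":[0,0,0]},
    {"jaw":0,"travel":[0,0,0.004],"turn":[0,0,0]},
  ],
)

```text
clock: 10.95
tool_pos: [0.4759, 0.169, 0.0619]
tcp_rot: [0.998, 0.07, 0.0, -0.0]
ft_force: [-1.5, -0.1, 2.8]
width: -0.0004
```

Contact with yellow is at z about 0.063, so the target is 0.057.

Request:
arm_command(
  commands=[
    {"jaw":0,"travel":[0,0,0.017],"turn":[0,0,0]},
    {"jaw":0,"travel":[0,0,0.033],"turn":[0,0,0]},
    {"jaw":0,"travel":[0,0,0.033],"turn":[0,0,0]},
    {"jaw":0,"travel":[0,0,0.033],"turn":[0,0,0]},
    {"jaw":0,"travel":[0,0,0.033],"turn":[0,0,0]},
  ],
)

```text
clock: 11.45
tool_pos: [0.4761, 0.1691, 0.0579]
tcp_rot: [0.998, 0.07, -0.0, 0.0]
ft_force: [-3.4, -0.7, 9.6]
width: 0.0003
```

Request:
arm_command(
  commands=[
    {"jaw":0,"travel":[0,0,0],"turn":[0,0,0]},
    {"jaw":0,"travel":[0,0,0],"turn":[0,0,0]},
    {"jaw":0,"travel":[0,0,0],"turn":[0,0,0]},
    {"jaw":0,"travel":[0,0,0],"turn":[0,0,0]},
    {"jaw":0,"travel":[0,0,0],"turn":[0,0,0]},
  ],
)

```text
clock: 11.95
tool_pos: [0.4761, 0.1691, 0.0579]
tcp_rot: [0.998, 0.07, -0.0, 0.0]
ft_force: [-3.4, -1.5, 11.0]
width: 0.0001
```

Yellow pushes back hard, and the arm stopped 0.9 mm short. I'll press the rest and hold again.

Request:
arm_command(
  commands=[
    {"jaw":0,"travel":[0,0,0.007],"turn":[0,0,0]},
    {"jaw":0,"travel":[0,0,0.007],"turn":[0,0,0]},
    {"jaw":0,"travel":[0,0,0.007],"turn":[0,0,0]},
    {"jaw":0,"travel":[0,0,0.007],"turn":[0,0,0]},
    {"jaw":0,"travel":[0,0,0.007],"turn":[0,0,0]},
    {"jaw":0,"travel":[0,0,0.007],"turn":[0,0,0]},
    {"jaw":0,"travel":[0,0,0.007],"turn":[0,0,0]},
    {"jaw":0,"travel":[0,0,0.007],"turn":[0,0,0]},
  ],
)

```text
clock: 12.75
tool_pos: [0.4761, 0.1691, 0.0571]
tcp_rot: [0.998, 0.07, -0.0, 0.0]
ft_force: [-3.8, -1.4, 11.8]
width: 0.0002
```

Request:
arm_command(
  commands=[
    {"jaw":0,"travel":[0,0,-0.2],"turn":[0,0,0]},
    {"jaw":0,"travel":[0,0,-0.2],"turn":[0,0,0]},
    {"jaw":0,"travel":[0.005,0.73,-0.2],"turn":[0,0,0]},
    {"jaw":0,"travel":[0.005,0.73,-0.2],"turn":[0,0,0]},
    {"jaw":0,"travel":[0.005,0.73,-0.2],"turn":[0,0,0]},
    {"jaw":0,"travel":[0.005,0.73,-0.2],"turn":[0,0,0]},
    {"jaw":0,"travel":[0.005,0.73,-0.2],"turn":[0,0,0]},
  ],
)

```text
clock: 13.45
tool_pos: [0.491, 0.0612, 0.0847]
tcp_rot: [0.998, 0.069, -0.001, -0.0]
ft_force: [0.0, -0.5, 0.1]
width: 0.0002
```

Request:
arm_command(
  commands=[
    {"jaw":0,"travel":[0,0,0.06],"turn":[0,0,0]},
    {"jaw":0,"travel":[0,0,0.115],"turn":[0,0,0]},
    {"jaw":0,"travel":[0,0,0.115],"turn":[0,0,0]},
    {"jaw":0,"travel":[0,0,0.115],"turn":[0,0,0]},
    {"jaw":0,"travel":[0,0,0.115],"turn":[0,0,0]},
  ],
)

```text
clock: 13.95
tool_pos: [0.4917, 0.061, 0.0684]
tcp_rot: [0.998, 0.07, -0.0, -0.0]
ft_force: [-0.5, -0.4, -0.1]
width: -0.0
```

Request:
arm_command(
  commands=[
    {"jaw":0,"travel":[0,0,0.006],"turn":[0,0,0]},
    {"jaw":0,"travel":[0,0,0.006],"turn":[0,0,0]},
    {"jaw":0,"travel":[0,0,0.006],"turn":[0,0,0]},
  ],
)

```text
clock: 14.25
tool_pos: [0.4918, 0.0606, 0.0677]
tcp_rot: [0.998, 0.07, 0.0, -0.0]
ft_force: [-0.6, 0.0, 0.6]
width: 0.0002
```

Request:
arm_command(
  commands=[
    {"jaw":0,"travel":[0,0,0.006],"turn":[0,0,0]},
    {"jaw":0,"travel":[0,0,0.006],"turn":[0,0,0]},
    {"jaw":0,"travel":[0,0,0.006],"turn":[0,0,0]},
  ],
)

```text
clock: 14.55
tool_pos: [0.4917, 0.0607, 0.0666]
tcp_rot: [0.998, 0.07, -0.0, -0.0]
ft_force: [0.9, -0.1, -0.4]
width: -0.0001
```

Request:
arm_command(
  commands=[
    {"jaw":0,"travel":[0,0,0.006],"turn":[0,0,0]},
    {"jaw":0,"travel":[0,0,0.006],"turn":[0,0,0]},
    {"jaw":0,"travel":[0,0,0.006],"turn":[0,0,0]},
  ],
)

```text
clock: 14.85
tool_pos: [0.4918, 0.0607, 0.066]
tcp_rot: [0.998, 0.07, 0.0, 0.0]
ft_force: [-0.3, 0.4, 2.1]
width: -0.0002
```

Request:
arm_command(
  commands=[
    {"jaw":0,"travel":[0,0,0.006],"turn":[0,0,0]},
    {"jaw":0,"travel":[0,0,0.006],"turn":[0,0,0]},
    {"jaw":0,"travel":[0,0,0.006],"turn":[0,0,0]},
  ],
)

```text
clock: 15.15
tool_pos: [0.4919, 0.0607, 0.065]
tcp_rot: [0.998, 0.07, 0.0, 0.0]
ft_force: [0.1, -0.4, 2.2]
width: -0.0
```

Yellow is at 11.8 N. Blue's contact is at about 0.0662, so the target is 0.0602.

Request:
arm_command(
  commands=[
    {"jaw":0,"travel":[0,0,0.017],"turn":[0,0,0]},
    {"jaw":0,"travel":[0,0,0.033],"turn":[0,0,0]},
    {"jaw":0,"travel":[0,0,0.033],"turn":[0,0,0]},
    {"jaw":0,"travel":[0,0,0.033],"turn":[0,0,0]},
    {"jaw":0,"travel":[0,0,0.033],"turn":[0,0,0]},
  ],
)

```text
clock: 15.65
tool_pos: [0.4919, 0.0607, 0.0601]
tcp_rot: [0.998, 0.07, 0.0, 0.0]
ft_force: [-0.9, 0.6, 5.4]
width: -0.0005
```

Request:
arm_command(
  commands=[
    {"jaw":0,"travel":[0,0,0],"turn":[0,0,0]},
    {"jaw":0,"travel":[0,0,0],"turn":[0,0,0]},
    {"jaw":0,"travel":[0,0,0],"turn":[0,0,0]},
    {"jaw":0,"travel":[0,0,0],"turn":[0,0,0]},
    {"jaw":0,"travel":[0,0,0],"turn":[0,0,0]},
    {"jaw":0,"travel":[0,0,0],"turn":[0,0,0]},
  ],
)

```text
clock: 16.25
tool_pos: [0.4919, 0.0606, 0.06]
tcp_rot: [0.998, 0.07, 0.0, 0.0]
ft_force: [-1.0, 0.9, 5.9]
width: 0.0001
```

Yellow is the hard one (red 5.3 N, yellow 11.8 N, blue 5.6 N). I'll rise, open the jaws and return over yellow.

Request:
arm_command(
  commands=[
    {"jaw":0,"travel":[0,0,-0.3],"turn":[0,0,0]},
    {"jaw":0.3,"travel":[0,0,-0.7],"turn":[0,0,0]},
    {"jaw":1,"travel":[-0.005,-0.73,-0.7],"turn":[0,0,0]},
    {"jaw":1,"travel":[-0.005,-0.73,-0.7],"turn":[0,0,0]},
    {"jaw":1,"travel":[-0.005,-0.73,-0.7],"turn":[0,0,0]},
    {"jaw":1,"travel":[-0.005,-0.73,-0.7],"turn":[0,0,0]},
    {"jaw":1,"travel":[-0.005,-0.73,-0.7],"turn":[0,0,0]},
    {"jaw":1,"travel":[-0.005,-0.73,-0.7],"turn":[0,0,0]},
    {"jaw":1,"travel":[-0.005,-0.73,-0.7],"turn":[0,0,0]},
    {"jaw":1,"travel":[-0.005,-0.73,-0.7],"turn":[0,0,0]},
  ],
)

```text
clock: 17.25
tool_pos: [0.4759, 0.1681, 0.1646]
tcp_rot: [0.998, 0.069, -0.0, 0.0]
ft_force: [-0.2, 0.2, 0.3]
width: 0.0854
```

Run:
```python
from h import *
s=ctrl.get_state();print(s["clock"],s["tool_pos"],s["tcp_rot"],s["width"])
cv2.imwrite("pics/wr2.png",ctrl.grab_frame("wrist"))
```

```text
17.25 [0.4759 0.1681 0.1646] [ 0.9976  0.0688 -0.0002  0.0001] 0.08543350240297709
```

View pics/wr2.png

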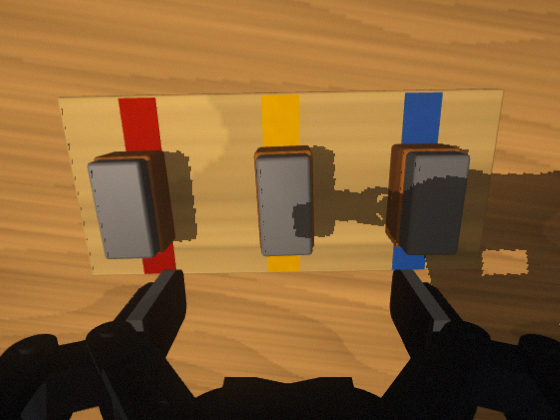

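All three blocks stand. Yellow's foam corners are at (257,153), (310,152), (313,252) and (262,255), centred between the open fingers (183 and 392).

Run:
```python
from h import *
s=ctrl.get_state()
P=np.array([w("wrist",p,.063,s) for p in [(257,153),(310,152),(313,252),(262,255)]]);e=(P[0]+P[1]-P[2]-P[3])/2;f=(P[0]+P[3]-P[1]-P[2])/2;m=P.mean(0)
print(m,np.degrees(np.arctan2(e[1],e[0])),np.linalg.norm(e),np.linalg.norm(f),to([*m[:2],.017]))
```

```text
[0.4789 0.1702 0.063 ] 9.951285314626006 0.0760355671973906 0.03760691886157246 [ 0.0215 -0.01    0.9846]
```

Request:
arm_command(
  commands=[
    {"jaw":1,"travel":[0.015,-0.005,0.3],"turn":[0,0,-0.003]},
    {"jaw":1,"travel":[0.015,-0.005,0.6],"turn":[0,0,-0.003]},
    {"jaw":1,"travel":[0.015,-0.005,0.85],"turn":[0,0,-0.003]},
    {"jaw":1,"travel":[0.015,-0.005,1],"turn":[0,0,-0.003]},
    {"jaw":1,"travel":[0.015,-0.005,1],"turn":[0,0,-0.003]},
    {"jaw":1,"travel":[0.015,-0.005,1],"turn":[0,0,-0.003]},
  ],
)

```text
clock: 17.9
tool_pos: [0.4782, 0.1699, 0.0152]
tcp_rot: [0.997, 0.079, -0.0, -0.0]
ft_force: [-1.1, 0.4, 0.2]
width: 0.0854
```

Request:
arm_command(
  commands=[
    {"jaw":1,"travel":[0,0,0.012],"turn":[0,0,0]},
    {"jaw":1,"travel":[0,0,0.012],"turn":[0,0,0]},
    {"jaw":0.3,"travel":[0,0,0.012],"turn":[0,0,0]},
    {"jaw":0.3,"travel":[0,0,0.012],"turn":[0,0,0]},
    {"jaw":0.3,"travel":[0,0,0.012],"turn":[0,0,0]},
    {"jaw":0.3,"travel":[0,0,0.012],"turn":[0,0,0]},
    {"jaw":0.3,"travel":[0,0,0.012],"turn":[0,0,0]},
    {"jaw":0.3,"travel":[0,0,0.012],"turn":[0,0,0]},
    {"jaw":0.3,"travel":[0,0,0.012],"turn":[0,0,0]},
  ],
  grip_force=40,
)

```text
clock: 18.8
tool_pos: [0.4785, 0.1702, 0.0138]
tcp_rot: [0.997, 0.079, 0.001, -0.0]
ft_force: [0.5, -0.1, 5.4]
width: 0.0438
```

Request:
arm_command(
  commands=[
    {"jaw":0.3,"travel":[0,0,-0.1],"turn":[0,0,0]},
    {"jaw":0.3,"travel":[0,0,-0.25],"turn":[0,0,0]},
    {"jaw":0.3,"travel":[0,0,-0.5],"turn":[0,0,0]},
    {"jaw":0.3,"travel":[0,0,-0.7],"turn":[0,0,0]},
    {"jaw":0.3,"travel":[0,0,-0.7],"turn":[0,0,0]},
    {"jaw":0.3,"travel":[0,0,-0.7],"turn":[0,0,0]},
  ],
)

```text
clock: 19.4
tool_pos: [0.4774, 0.17, 0.1176]
tcp_rot: [0.997, 0.079, -0.0, -0.0]
ft_force: [-1.8, -1.0, -2.5]
width: 0.0437
```

Run:
```python
from h import *
s=ctrl.get_state();print(s["clock"],s["tool_pos"],s["tcp_rot"],s["width"],s["ft_force"])
c=np.mean([w("top",p,.045) for p in [(320,191),(385,191),(387,261),(320,260)]],0);print(c,to([*c[:2],.12]))
cv2.imwrite("pics/wr3.png",ctrl.grab_frame("wrist"))
```

```text
19.4 [0.4774 0.17   0.1176] [ 0.9969  0.079  -0.0002 -0.    ] 0.04372168835704218 [-1.755  -0.9716 -2.4934]
[ 0.474  -0.2922  0.045 ] [-0.5082  3.0397 -0.0161]
```

View pics/wr3.png

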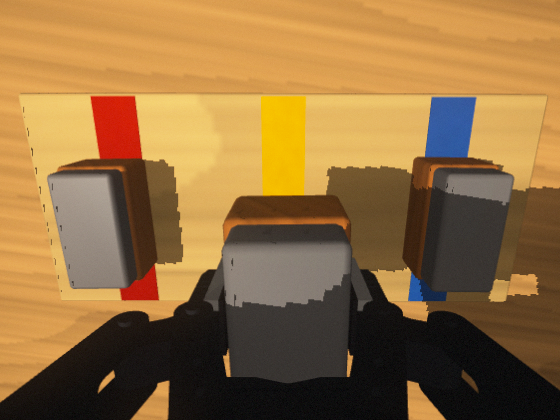

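Yellow is held level and the other two blocks are undisturbed. Carrying it to the large green tray.

Request:
arm_command(
  commands=[
    {"jaw":0.3,"travel":[-0.04,0.15,-0.1],"turn":[0,0,0]},
    {"jaw":0.3,"travel":[-0.08,0.4,-0.1],"turn":[0,0,0]},
    {"jaw":0.3,"travel":[-0.13,0.7,-0.1],"turn":[0,0,0]},
    {"jaw":0.3,"travel":[-0.17,1,-0.1],"turn":[0,0,0]},
  ],
)

```text
clock: 19.85
tool_pos: [0.4743, 0.0171, 0.1305]
tcp_rot: [0.997, 0.08, -0.002, -0.001]
ft_force: [0.6, 1.0, -1.8]
width: 0.0432
```

Request:
arm_command(
  commands=[
    {"jaw":0.3,"travel":[-0.05,0.3,0],"turn":[0,0,0]},
    {"jaw":0.3,"travel":[-0.1,0.6,0],"turn":[0,0,0]},
    {"jaw":0.3,"travel":[-0.17,1,0],"turn":[0,0,0]},
    {"jaw":0.3,"travel":[-0.17,1,0],"turn":[0,0,0]},
  ],
)

```text
clock: 20.25
tool_pos: [0.4734, -0.1378, 0.1309]
tcp_rot: [0.997, 0.077, -0.002, -0.0]
ft_force: [-0.4, 0.5, -0.9]
width: 0.0437
```

Request:
arm_command(
  commands=[
    {"jaw":0.3,"travel":[-0.05,0.3,0],"turn":[0,0,0.01]},
    {"jaw":0.3,"travel":[-0.1,0.6,0],"turn":[0,0,0.02]},
    {"jaw":0.3,"travel":[-0.14,0.85,0],"turn":[0,0,0.025]},
    {"jaw":0.3,"travel":[-0.17,1,0],"turn":[0,0,0.025]},
    {"jaw":0.3,"travel":[-0.17,1,0],"turn":[0,0,0.025]},
    {"jaw":0.3,"travel":[-0.17,1,0],"turn":[0,0,0.025]},
    {"jaw":0.3,"travel":[-0.17,1,0],"turn":[0,0,0.025]},
  ],
)

```text
clock: 20.95
tool_pos: [0.4727, -0.2844, 0.1316]
tcp_rot: [1.0, 0.001, -0.001, -0.001]
ft_force: [-0.4, 0.5, -1.2]
width: 0.0436
```

Run:
```python
from h import *
s=ctrl.get_state();print(s["clock"],s["tool_pos"],s["tcp_rot"],s["width"],s["ft_force"],to([.474,-.292,.12]))
cv2.imwrite("pics/wr4.png",ctrl.grab_frame("wrist"))
```

```text
20.95 [ 0.4727 -0.2844  0.1316] [ 1.      0.0012 -0.0011 -0.0012] 0.04356859691947042 [-0.4327  0.4746 -1.1693] [0.0085 0.0508 0.0771]
```

View pics/wr4.png

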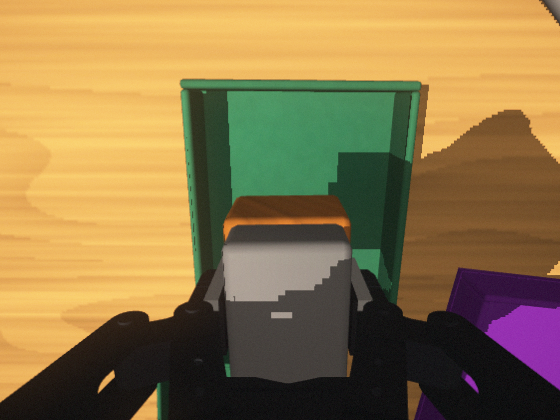

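Wrist view: the block is above the large green tray, whose far rim corners are at (182,83) and (419,84), with left wall (190,180) and right wall (412,180).

Run:
```python
from h import *
s=ctrl.get_state()
for p in [(182,83),(419,84),(187,180),(413,180)]: print(w("wrist",p,.045,s))
```

```text
[ 0.5586 -0.2191  0.045 ]
[ 0.5583 -0.3648  0.045 ]
[ 0.4977 -0.2172  0.045 ]
[ 0.4981 -0.3676  0.045 ]
```

Request:
arm_command(
  commands=[
    {"jaw":0.3,"travel":[0.005,0.05,0],"turn":[0,0,0]},
    {"jaw":0.3,"travel":[0.005,0.05,0.2],"turn":[0,0,0]},
    {"jaw":0.3,"travel":[0.005,0.05,0.4],"turn":[0,0,0]},
    {"jaw":0.3,"travel":[0.005,0.05,0.58],"turn":[0,0,0]},
    {"jaw":0.3,"travel":[0.005,0.05,0.7],"turn":[0,0,0]},
    {"jaw":0.3,"travel":[0.005,0.05,0.77],"turn":[0,0,0]},
    {"jaw":0.3,"travel":[0.005,0.05,0.8],"turn":[0,0,0]},
    {"jaw":0.3,"travel":[0.005,0.05,0.8],"turn":[0,0,0]},
    {"jaw":0.3,"travel":[0.005,0.05,0.8],"turn":[0,0,0]},
  ],
)

```text
clock: 21.9
tool_pos: [0.4748, -0.2945, 0.0142]
tcp_rot: [1.0, 0.001, 0.001, 0.001]
ft_force: [-0.2, 0.3, -1.6]
width: 0.0436
```

Request:
arm_command(
  commands=[
    {"jaw":0.3,"travel":[0,0,0.007],"turn":[0,0,0]},
    {"jaw":0.3,"travel":[0,0,0.007],"turn":[0,0,0]},
    {"jaw":0.3,"travel":[0,0,0.007],"turn":[0,0,0]},
  ],
)

```text
clock: 22.2
tool_pos: [0.4743, -0.2941, 0.0126]
tcp_rot: [1.0, 0.001, 0.0, 0.0]
ft_force: [-0.9, 0.1, -0.7]
width: 0.0434
```

Request:
arm_command(
  commands=[
    {"jaw":0.3,"travel":[0,0,0.01],"turn":[0,0,0]},
    {"jaw":0.3,"travel":[0,0,0.02],"turn":[0,0,0]},
    {"jaw":0.3,"travel":[0,0,0.02],"turn":[0,0,0]},
    {"jaw":0.3,"travel":[0,0,0.02],"turn":[0,0,0]},
  ],
)

```text
clock: 22.6
tool_pos: [0.4739, -0.2938, 0.0089]
tcp_rot: [1.0, 0.001, -0.0, -0.0]
ft_force: [-0.2, -0.2, -1.3]
width: 0.0435
```

Request:
arm_command(
  commands=[
    {"jaw":0.3,"travel":[0,0,0.006],"turn":[0,0,0]},
    {"jaw":0.3,"travel":[0,0,0.006],"turn":[0,0,0]},
    {"jaw":0.3,"travel":[0,0,0.006],"turn":[0,0,0]},
  ],
)

```text
clock: 22.9
tool_pos: [0.474, -0.2938, 0.0081]
tcp_rot: [1.0, 0.001, -0.0, -0.0]
ft_force: [0.7, -0.3, -1.6]
width: 0.0432
```

Request:
arm_command(
  commands=[
    {"jaw":0.3,"travel":[0,0,0.006],"turn":[0,0,0]},
    {"jaw":0.3,"travel":[0,0,0.006],"turn":[0,0,0]},
    {"jaw":0.3,"travel":[0,0,0.006],"turn":[0,0,0]},
  ],
)

```text
clock: 23.2
tool_pos: [0.4741, -0.294, 0.0078]
tcp_rot: [1.0, 0.001, -0.0, 0.0]
ft_force: [-3.1, 3.0, 4.5]
width: 0.0435
```

The floor is felt at the expected height (4.5 N at z 0.0078). Releasing and rising.

Request:
arm_command(
  commands=[
    {"jaw":0.5,"travel":[0,0,0],"turn":[0,0,0]},
    {"jaw":0.75,"travel":[0,0,0],"turn":[0,0,0]},
    {"jaw":0.75,"travel":[0,0,0],"turn":[0,0,0]},
    {"jaw":0.75,"travel":[0,0,0],"turn":[0,0,0]},
    {"jaw":0.75,"travel":[0,0,0],"turn":[0,0,0]},
    {"jaw":0.75,"travel":[0,0,0],"turn":[0,0,0]},
  ],
)

```text
clock: 23.8
tool_pos: [0.474, -0.2939, 0.0071]
tcp_rot: [1.0, 0.001, 0.0, 0.0]
ft_force: [-0.2, -0.8, 0.4]
width: 0.0642
```

Request:
arm_command(
  commands=[
    {"jaw":0.75,"travel":[0,0,-0.1],"turn":[0,0,0]},
    {"jaw":0.75,"travel":[0,0,-0.3],"turn":[0,0,0]},
    {"jaw":0.75,"travel":[0,0,-0.6],"turn":[0,0,0]},
    {"jaw":0.75,"travel":[0,0,-1],"turn":[0,0,0]},
    {"jaw":0.75,"travel":[0,0,-1],"turn":[0,0,0]},
    {"jaw":0.75,"travel":[0,0,-1],"turn":[0,0,0]},
  ],
)

```text
clock: 24.4
tool_pos: [0.4757, -0.2953, 0.1616]
tcp_rot: [1.0, 0.001, 0.003, 0.003]
ft_force: [0.1, -0.2, -0.4]
width: 0.0644
```

Run:
```python
from h import *
s=ctrl.get_state();print(s["clock"],s["tool_pos"],s["width"],s["ft_force"])
a=ctrl.grab_frame("wrist");b=ctrl.grab_frame("top")
cv2.imwrite("pics/end.png",np.hstack([cv2.resize(a,(400,300)),cv2.resize(b,(400,300))]))
```

```text
24.4 [ 0.4757 -0.2953  0.1616] 0.0643839930361878 [ 0.1124 -0.222  -0.382 ]
```

View pics/end.png

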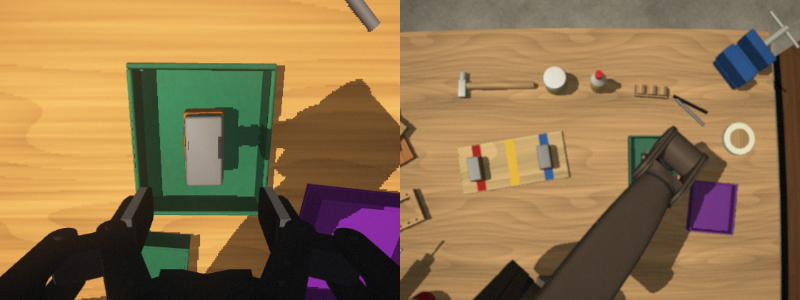

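The block stands upright on the tray floor, centred at (203,148) in the left image. The red and blue blocks are on their marks at (475,168) and (544,156) in the right image, and the bystanders haven't moved. Handing in.

```bash
python3 -c "
from station import ctrl
print(ctrl.close_job())"
```

```text
the job is handed in; nothing more can be done
None
```

The yellow block was the hard one. It now stands upright on the floor of the large green tray, and I handed the job in at about 24.5 s of the 70 s allowed.

I squeezed the blocks in the order red, yellow, blue, to about 6 mm each, and held each for at least 0.5 s:

| Block | Push-back at about 6 mm |
|---|---|
| Red | about 5.3 N |
| Yellow | about 11.8 N |
| Blue | about 5.6 N |

- **Setting down:** I lowered the yellow block until the floor was felt (4.5 N, at the expected height), then let go and raised the gripper.
- **Last pictures:** The block is upright and central in the tray, red and blue are still on their marks, and the bottle, tin, hammer and strip look unmoved. The gripper is clear, and the wrist force is back to about zero.
- **What disagreed:** Red and blue read slightly above the stated 4 to 5 N for soft blocks, which is within the roughly 0.5 to 1 N noise in the force reading. The first yellow press stopped 0.9 mm short because the arm gave under load, so I pressed the rest and held again. The foam positions from the two cameras differed by up to 5 mm, so I used the average.

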